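# Feed a handle blank through the guide tunnel with the push stick

### The job

Lay the wooden handle blank on the jig's bed at the flared mouth of the guide channel, narrow tenon end leading, and let go of it. Then take the push stick by its handle and, with the stick's tip, push the blank right through under the roof until its tenon rests against the end stop. Finally draw the stick out and stand it back on the bench, flat on its sole and off the jig; leave the other things on the bench alone.

Things in the scene. Friction and masses are not known exactly. Their poses are not given: they have to be found in the camera images.
- jig: Guide jig fixed to the bench: plywood base 345 x 84 mm, its top (the bed) 18 mm above the bench, with a straight channel on it. Origin: at bench height, on the channel's centre line, at the entry of the roofed tunnel; x = feed direction, z up. The bed runs from x -130 to 215 mm and is an open apron, without walls, from x -130 to -38. Nothing latches: a part stays where it is left.
- jig_mouth (a point): Centre of the flared mouth's outer end on the bed, 35 mm before the jig's origin (x -35 mm, z 18 mm). Two cheeks 25 mm high narrow the way from 60 mm wide here to 30 mm wide at x 0.
- jig_exit (a point): Where the roof ends, on the bed at x 90 mm. The channel is 30 mm wide from x 0 to 195 between fences 20 mm thick, tops 43 mm above the bench. A roof covers it from x 0 to 90 mm, underside 43 and top 53 mm above the bench (25 mm clear inside). From x 90 to 195 it is an open-topped pocket.
- jig_stop (a point): Foot of the end stop's face on the bed's centre line, x 195 mm, z 18 mm. The stop is a dark block 50 mm high above the bench that closes the pocket.
- blank: Loose handle blank of pale wood, about 35 g, 90 mm long (x), 26 mm wide (y), 20 mm high; the leading 22 mm (+x end) is narrowed to a tenon 14 mm wide, full height. Origin: middle of its length and width, on its underside; +x points to the tenon end, z up.
- blank_nose (a point): Centre of the blank's tenon end face, 45 mm along +x from its origin, 10 mm above the underside.
- blank_tail (a point): Centre of the blank's wide rear face, 45 mm along -x from its origin, 10 mm above the underside; the face to push on.
- stick: Loose push stick of dark wood, about 130 g: a sole bar 235 mm long, 20 mm wide, 14 mm high, with an upright handle block at its rear 60 mm long (x), 22 mm thick (y), its top 90 mm above the underside, a small brace at its front foot. Origin: on the underside below the middle of the handle; x points along the bar to its tip, z up. The bar reaches 170 mm ahead of the origin and 65 mm behind it. Balance point about 20 mm ahead of the origin.
- stick_tip (a point): Centre of the front end face of the push stick's bar, 170 mm ahead of the stick's origin and 7 mm above its underside.
- gouge: Bystander: hand tool with a handle and a steel shank, 210 mm long, lying beyond the jig. Origin on its underside.
- jar: Bystander: small amber glass jar with a steel cap, 60 mm across, 85 mm high. Origin under its centre.
- caliper: Bystander: steel caliper lying flat, 170 mm long, 10 mm high. Origin on its underside at the middle of its beam.
Not all that is in view belongs to the job. Of the things that look like the blank, take the one that is farthest to the robot's right at the start.

How it is judged:
By the outcome, as a careful person would: the job done as asked, in the order asked, and still so for the second after the job is handed in, with the robot touching nothing.
It also fails if it takes over 69 s, if anything falls off the work surface, if the arm or the gripper's body presses on something with over 40 N, if the wrist force passes 120 N, or if a joint passes its speed limit or range.

### The arm

A 7-joint arm with a two-finger parallel gripper is mounted at the origin on the work surface. World frame = base frame: x ahead of the robot, y to its left, z up, the work surface at z = 0. Lengths are in m, angles in rad, forces in N, time in s.
With the tool pointing down it reaches from about 0.4 to 0.85 m from the base axis. Payload 4.4 kg.
Tool frame: the origin (TCP) lies at the centre of the arm's flange, where the gripper is bolted on; the fingertips stand 199 mm ahead of it and the grasp point (between the pads) lies 180 mm ahead of it; z points along the fingers, y is the line along which they close (so a half turn about z gives the same grasp; the last joint's range is limited). The gripper opens to 94 mm and grips with 3 to 60 N. Pads are 16 mm wide; open, the fingers measure 119 mm over their backs; the gripper's body (75 mm by 177 mm) begins 78 mm behind the grasp point.
Start: joints at [1.084, 0.628, 0.038, 1.517, -0.027, 0.996, -0.02], TCP at [0.266, -0.593, 0.405] pointing down, gripper open.
Joint ranges: [-3.06, 3.06], [-0.37, 2.12], [-1.25, 1.32], [0.18, 2.47], [-1.1, 4.24], [0.23, 1.98], [-2.94, 2.94]. Speed limits (rad/s): [2.57, 2.57, 3.14, 3.14, 3.14, 3.14, 3.14].

### API

Orientations are given as a unit quaternion [w, x, y, z].
In Python, from station import observe, optics, order gives the robot as it stands. The module is installed in compiled form; this text tells all that it offers.
- The arm moves only by the shell command python3 -m handwheel 'ROWS' [OPENING] [FORCE]. ROWS is a JSON object of lists of equal length, an entry for each row: "slide": the shift along the tool's x, y, z in mm, a list of three; "turn": the turn about the tool's z in rad. In form: {"slide": [[x, y, z], ...], "turn": [turn, ...]}. A call has 1 to 10 rows; each row shifts and turns the commanded pose from where the row before left it, along the tool's axes as they then stand; what a row does not reach is not made up. A row lasts 1/12 s, in which the tool goes at most 41.7 mm and 7.16 degrees, less where a joint would pass 70% of its speed; a pose out of reach is approached as far as the arm can. A call is refused whole if a number of a shift passes 41.7 or a number of a turn 0.125, either way. A call with a gripper value outside its range is refused whole. OPENING is the closure, from -1 (fully open) to 1 (shut), set as the call begins (- or left out, the last holds). The fingers move at their own pace and stop on an object; FORCE is the grip in N (left out, the last holds). Time passes only in rows, so rows that do not move let the fingers close. It gives the time, the measured TCP pose, the force, the opening and the grip force at its end, in the units of the state.
- observe(): the state, without advancing time (a new reading comes with each control period).
- optics.capture(name): name is "side" or "top" or "wrist"; returns a dict with "frame" (420x560x3 uint8, blue, green, red), "fx", "fy", "cx", "cy" (pixels), "R" (3x3) and "t" (3): a world point X has camera coordinates R X + t; the wrist camera has in their place "hand_eye" (4x4, takes a point from camera to tool coordinates, whose origin is the TCP and whose axes are the flange's). Camera axes: x right, y down, z forward; pixel columns grow to the right and rows downward; lengths in m; the calibration is good to about 2 mm. A picture is of the moment at which its call begins: read the wrist's pose just before it. There is no depth.
- order.close_job(): hands the job in; it is judged then, once.
The state is a dict: "clock": time; "joint_pos": joint angles; "dq": joint speeds; "tau": joint torques, N m; "tcp_pos": TCP position; "tool_rot": TCP orientation; "contact_force": force on the tool from outside, world axes, zero at the start; "wrist_torque": the same for the moment, N m; "width": finger opening in m; "grasp_force": force on a finger pad.
Only numpy, scipy, OpenCV 4.12 (cv2) and the standard library are available. Lean on these libraries where they do the work, as an engineer would, in place of code of your own. Each camera call takes 0.05 s, during which the arm holds its last target. There are 200 camera calls.

## Working session

There is one attempt and no reset: what is moved stays moved. The work goes in short steps, Python scripts to look and compute and a shell command to move; the robot and the scene stay as the last step left them, time stands still between calls to the robot, and variables do not carry over. Pictures are saved under pics/ and viewed, at most 10 in all, crops included, and the job is handed in when it is done.

```bash
mkdir -p pics
python3 - <<'E'
from station import observe, optics
import cv2,numpy as np
s=observe();print({k:np.round(v,3) for k,v in s.items()})
for n in("top","side"):
    c=optics.capture(n);cv2.imwrite(f"pics/{n}0.png",c["frame"]);print(n,c["fx"],c["fy"],c["cx"],c["cy"],np.round(c["R"],4).tolist(),np.round(c["t"],4))
E
```

```text
{'clock': np.float64(0.0), 'joint_pos': array([ 1.084,  0.629,  0.038,  1.518, -0.027,  0.996, -0.02 ]), 'dq': array([ 0.001, -0.   , -0.001,  0.001,  0.001,  0.   ,  0.001]), 'tau': array([ 1.0000e-03, -5.4973e+01,  1.1440e+00, -1.8663e+01, -5.2000e-02,
        2.4000e-02,  0.0000e+00]), 'tcp_pos': array([ 0.265, -0.593,  0.404]), 'tool_rot': array([-0.001,  0.978,  0.209, -0.   ]), 'contact_force': array([0.68 , 0.239, 0.556]), 'wrist_torque': array([ 0.014, -0.007,  0.083]), 'grasp_force': np.float64(0.0), 'width': np.float64(0.094)}
top 462.27898979295924 462.27898979295924 281.8131472283965 209.9685380881394 [[0.0032, -0.9999, 0.0123], [-0.992, -0.0047, -0.1263], [0.1264, -0.0118, -0.9919]] [-0.0028  0.595   1.1276]
side 391.33765197786704 391.33765197786704 278.5359289163649 211.97595334060895 [[-0.9732, -0.2298, 0.0109], [-0.1254, 0.4901, -0.8626], [0.1929, -0.8408, -0.5058]] [0.5715 0.1272 0.9601]
```

View pics/top0.png

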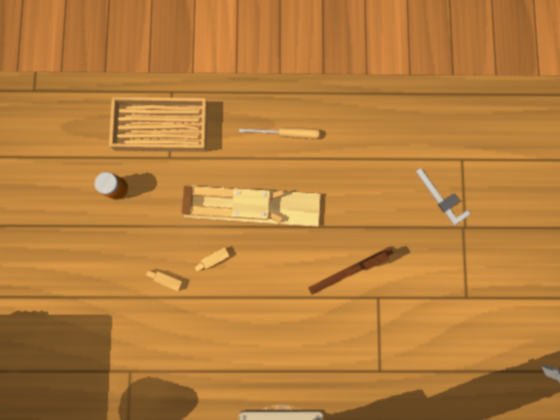

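View pics/side0.png

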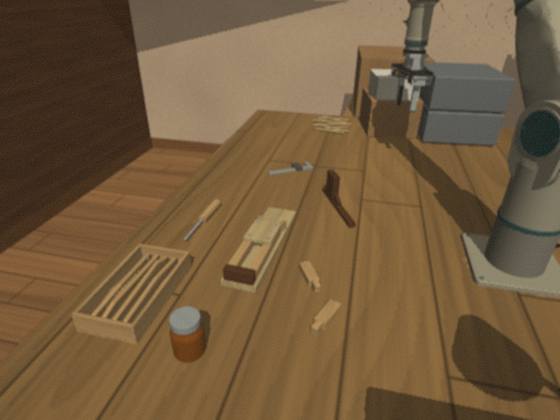

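The top view shows the jig from about (185,200), the dark stop, to (320,208), the apron, so it feeds towards +y. The stick has its handle at (380,258) and tip at (312,290). Two things look like the blank: A at (165,280) and B at (213,259). B is farther to the robot's right (−y, image right). In the side view there is also a thin bundle of sticks at (332,124). I'll measure these and check them in an enlarged crop.

```bash
cat > h.py <<'E'
import numpy as np,cv2
from station import observe,optics
def ray(c,u,v):
    d=c["R"].T@np.array([(u-c["cx"])/c["fx"],(v-c["cy"])/c["fy"],1]);o=-c["R"].T@c["t"];return o,d
def onz(c,u,v,z):
    o,d=ray(c,u,v);return (o+d*(z-o[2])/d[2])
def proj(c,X):
    p=c["R"]@np.array(X)+c["t"];return np.array([c["fx"]*p[0]/p[2]+c["cx"],c["fy"]*p[1]/p[2]+c["cy"]])
E
python3 - <<'E'
from h import *
t=cv2.imread("pics/top0.png");s=cv2.imread("pics/side0.png")
A=cv2.resize(t[235:305,130:430],None,fx=2.66,fy=2.66,interpolation=2)[:, :798]
B=cv2.resize(t[180:235,170:330],None,fx=4,fy=4,interpolation=2)
C=cv2.resize(s[105:140,300:360],None,fx=2.6,fy=2.6)
o=np.zeros((600,800,3),np.uint8);o[:A.shape[0],:A.shape[1]]=A;o[200:420,:640]=B;o[430:430+C.shape[0],:C.shape[1]]=C
D=cv2.resize(s[255:335,290:350],None,fx=2.1,fy=2.1);o[430:430+D.shape[0],300:300+D.shape[1]]=D
cv2.imwrite("pics/crop.png",o)
c=optics.capture("top");cs=optics.capture("side")
hsv=cv2.cvtColor(t,cv2.COLOR_BGR2HSV)
for p in[(213,259),(165,280),(300,208),(285,340),(365,264),(187,200)]:print(p,hsv[p[1],p[0]])
print("side pile",onz(cs,332,124,0))
E
```

```text
(213, 259) [ 19 141 244]
(165, 280) [ 18 147 238]
(300, 208) [ 20 120 235]
(285, 340) [ 17 172 210]
(365, 264) [ 11 184 112]
(187, 200) [ 14 170 144]
side pile [ 0.55426637 -0.98838962  0.        ]
```

View pics/crop.png

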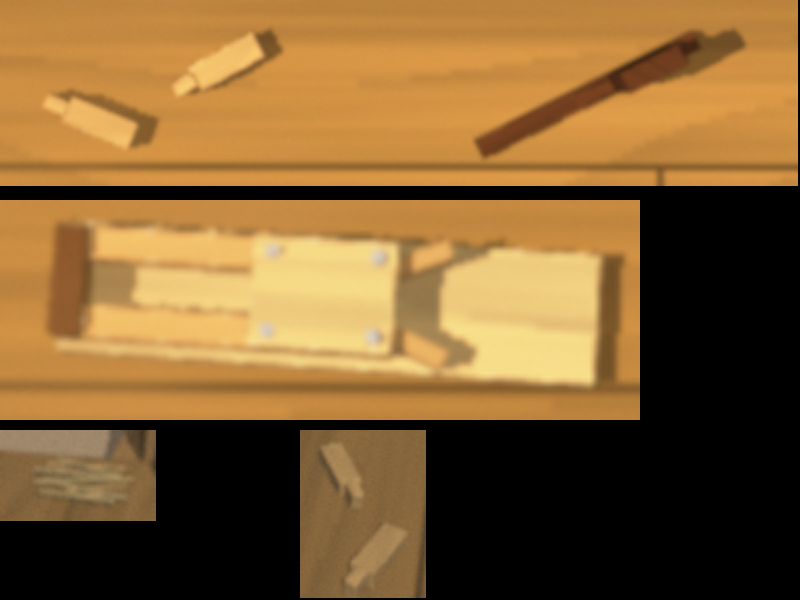

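B at (213,259) is a stepped blank with its tenon to the lower left, at about (199,267). It lies right of A (165,280), and the pile at y≈−0.99 is only thin sticks, so B is the one meant. Next I measure B, the jig and the stick.

Run:
```python
from h import *
t=cv2.imread("pics/top0.png");c=optics.capture("top");hsv=cv2.cvtColor(t,cv2.COLOR_BGR2HSV).astype(int)
def comps(m,roi,z,name):
    x0,y0,x1,y1=roi;k=np.zeros(m.shape,np.uint8);k[y0:y1,x0:x1]=m[y0:y1,x0:x1]
    cs,_=cv2.findContours(k,cv2.RETR_EXTERNAL,cv2.CHAIN_APPROX_NONE);q=max(cs,key=cv2.contourArea)
    P=np.array([onz(c,u,v,z)[:2] for u,v in q[:,0,:]],np.float32)*1000
    r=cv2.minAreaRect(P);print(name,"px",q[:,0].min(0),q[:,0].max(0),"rect",np.round(r[0],1),np.round(r[1],1),round(r[2],2),"box",np.round(cv2.boxPoints(r)).tolist())
pale=((hsv[...,1]<160)&(hsv[...,2]>215)).astype(np.uint8)
comps(pale,(190,243,240,275),.02,"B")
comps(pale,(140,262,190,295),.02,"A")
dark=((hsv[...,2]<150)&(hsv[...,0]<14)).astype(np.uint8)
comps(dark,(300,240,362,300),.014,"bar")
comps(dark,(300,240,420,300),.014,"stick")
comps(((hsv[...,2]<165)).astype(np.uint8),(178,180,194,220),.05,"stop")
comps(((hsv[...,1]<135)&(hsv[...,2]>225)).astype(np.uint8),(283,185,330,232),.018,"apron")
comps(((hsv[...,1]<135)&(hsv[...,2]>205)).astype(np.uint8),(231,185,271,221),.053,"roof")
for n,(u,v,z) in dict(apron_far=(170+600/4,180+55/4,.018),apron_near=(170+596/4,180+184/4,.018),roofTL=(170+252/4,180+36/4,.053),roofTR=(170+398/4,180+42/4,.053),roofBR=(170+393/4,180+153/4,.053),roofBL=(170+248/4,180+140/4,.053),tip1=(482/2.66+130,235+158/2.66,.014),tip2=(475/2.66+130,235+142/2.66,.014)).items(): print(n,np.round(onz(c,u,v,z)*1000))
```

```text
B px [195 248] [228 270] rect [470.  178.9] [25.7 89.3] 28.7 box [[437.0, 212.0], [480.0, 134.0], [503.0, 146.0], [460.0, 224.0]]
A px [146 271] [180 290] rect [420.9 296.8] [88.4 24.7] 68.0 box [[393.0, 260.0], [416.0, 251.0], [449.0, 333.0], [426.0, 342.0]]
bar px [310 262] [361 292] rect [ 426.3 -139.4] [ 16.8 147.8] 26.32 box [[386.0, -77.0], [452.0, -209.0], [467.0, -202.0], [401.0, -69.0]]
stick px [310 247] [392 292] rect [ 442.  -178.7] [ 24.7 232. ] 26.62 box [[379.0, -80.0], [483.0, -288.0], [505.0, -277.0], [401.0, -69.0]]
stop px [182 186] [193 213] rect [618.7 234.8] [68.1 27.3] 0.27 box [[585.0, 248.0], [585.0, 221.0], [653.0, 221.0], [653.0, 249.0]]
apron px [283 193] [318 225] rect [600.8 -48.5] [90.1 82.8] 89.61 box [[559.0, -93.0], [642.0, -94.0], [643.0, -4.0], [560.0, -3.0]]
roof px [231 189] [270 220] rect [606.5  77.7] [77.9 97.3] 0.26 box [[567.0, 126.0], [568.0, 29.0], [646.0, 29.0], [645.0, 127.0]]
apron_far [640. -99.  18.]
apron_near [557. -96.  18.]
roofTL [645. 122.  53.]
roofTR [642.  31.  53.]
roofBR [572.  33.  53.]
roofBL [580. 123.  53.]
tip1 [384. -75.  14.]
tip2 [399. -69.  14.]
```

```bash
cat > go.py <<'E'
# usage: go.py x y z heading_deg (mm): shift in the tool axes AFTER the turn, and the turn
import sys;from h import *
from scipy.spatial.transform import Rotation as Ro
s=observe();q=s["tool_rot"];R=Ro.from_quat([q[1],q[2],q[3],q[0]]).as_matrix()
h=np.degrees(np.arctan2(R[1,0],R[0,0]));p=s["tcp_pos"]*1000
x,y,z,t=map(float,sys.argv[1:5]);a=np.radians(t)
d=np.array([x,y,z])-p
print("clock %.2f"%s["clock"],"tcp",p.round(1),"head %.2f"%h,"down",R[:,2].round(3),"turn %.4f"%np.radians(h-t),"slide",np.round([d[0]*np.cos(a)+d[1]*np.sin(a),d[0]*np.sin(a)-d[1]*np.cos(a),-d[2]],1),"j7 %.2f"%s["joint_pos"][6],"w",round(float(s["width"])*1e3,1),"g",round(float(s["grasp_force"]),1),"F",s["contact_force"].round(1))
E
python3 go.py 470 179 300 118.9
python3 -m handwheel '{"slide":[[0,0,0],[0,0,0],[0,0,0],[0,0,0],[0,0,0],[0,0,0],[0,0,0],[0,0,0],[0,0,0],[0,0,0]],"turn":[-0.118,-0.118,-0.118,-0.118,-0.118,-0.118,-0.118,-0.118,-0.118,-0.118]}' -0.3
python3 -m handwheel '{"slide":[[0,0,0],[0,0,0],[0,0,0],[0,0,0],[20,30,0],[25,32,0],[25,32,0],[25,32,0],[28,30,0],[28,30,0]],"turn":[-0.118,-0.118,-0.118,-0.118,0,0,0,0,0,0]}'
python3 go.py 470 179 300 118.9
```

```text
clock 0.25 tcp [ 265.5 -593.2  404.3] head 24.11 down [-0.     0.001 -1.   ] turn -1.6545 slide [577.2 552.2 104.3] j7 -0.02 w 94.0 g 0.0 F [-0.6  0.9  0.7]
clock: 1.08
tcp_pos: [0.2654, -0.5933, 0.4045]
tool_rot: [-0.0, 0.694, 0.72, -0.0]
contact_force: [1.1, -0.5, 0.2]
width: 0.061
grasp_force: 0.0
clock: 1.92
tcp_pos: [0.3562, -0.3697, 0.4047]
tool_rot: [0.0, 0.51, 0.86, 0.0]
contact_force: [0.3, 0.1, 0.6]
width: 0.061
grasp_force: 0.0
clock 1.92 tcp [ 356.2 -369.7  404.7] head 118.73 down [ 0. -0. -1.] turn -0.0029 slide [425.4 364.8 104.7] j7 0.99 w 61.0 g 0.0 F [0.3 0.1 0.6]
```

```bash
python3 -m handwheel '{"slide":[[30,26,7],[30,26,7],[30,26,7],[30,26,7],[30,26,7],[30,26,7],[30,26,7],[30,26,7],[30,26,7],[30,26,7]],"turn":[-0.003,0,0,0,0,0,0,0,0,0]}'
python3 -m handwheel '{"slide":[[30,26,7],[30,26,7],[30,26,7],[30,26,7],[0,0,0]],"turn":[0,0,0,0,0]}'
python3 go.py 470 179 202 118.9
python3 - <<'E'
from h import *
s=observe();np.save("w.npy",np.r_[s["tcp_pos"],s["tool_rot"]]);c=optics.capture("wrist");cv2.imwrite("pics/w1.png",c["frame"]);print(c["fx"],c["cx"],c["cy"],np.round(c["hand_eye"],4).tolist())
E
```

```text
clock: 2.75
tcp_pos: [0.4386, 0.0186, 0.3345]
tool_rot: [0.0, 0.508, 0.861, 0.0]
contact_force: [0.7, 0.0, 0.3]
width: 0.0611
grasp_force: 0.0
clock: 3.17
tcp_pos: [0.4718, 0.1813, 0.3063]
tool_rot: [-0.001, 0.503, 0.864, 0.004]
contact_force: [1.8, 1.1, 0.1]
width: 0.0614
grasp_force: 0.0
clock 3.17 tcp [471.8 181.3 306.3] head 119.55 down [ 0.003  0.008 -1.   ] turn 0.0113 slide [ -1.1  -2.7 104.3] j7 -0.25 w 61.4 g 0.0 F [1.8 1.1 0.1]
306.4229663985014 279.88909795476104 211.13375272826784 [[0.0006, -0.9592, -0.2829, 0.0819], [1.0, 0.0001, 0.0018, 0.0], [-0.0017, -0.2829, 0.9592, 0.0198], [0.0, 0.0, 0.0, 1.0]]
```

View pics/w1.png

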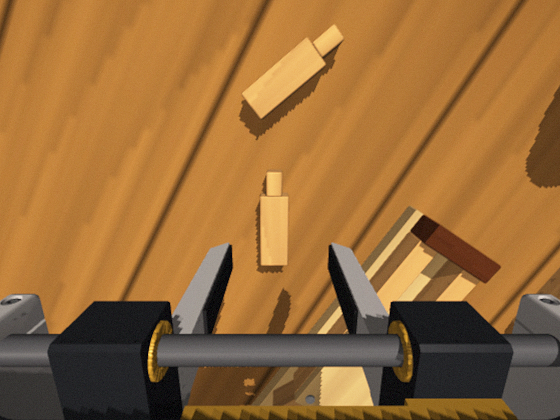

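The wrist view shows blank B at (274,220), tenon up, lined up between the fingers. A is at (295,75). I'll refine B's position from this view.

```bash
cat >> h.py <<'E'
def wcam(c,s):
    from scipy.spatial.transform import Rotation as Ro
    q=s["tool_rot"];T=np.eye(4);T[:3,:3]=Ro.from_quat([q[1],q[2],q[3],q[0]]).as_matrix();T[:3,3]=s["tcp_pos"]
    M=T@np.array(c["hand_eye"]);c=dict(c);c["R"]=M[:3,:3].T;c["t"]=-M[:3,:3].T@M[:3,3];return c
def rect(c,m,roi,z):
    x0,y0,x1,y1=roi;k=np.zeros(m.shape,np.uint8);k[y0:y1,x0:x1]=m[y0:y1,x0:x1]
    cs,_=cv2.findContours(k,cv2.RETR_EXTERNAL,cv2.CHAIN_APPROX_NONE);q=max(cs,key=cv2.contourArea)
    P=np.array([onz(c,u,v,z)[:2] for u,v in q[:,0,:]],np.float32)*1000
    r=cv2.minAreaRect(P);return np.round(r[0],1),np.round(r[1],1),round(r[2],2),np.round(cv2.boxPoints(r),1).tolist()
E
python3 - <<'E'
from h import *
s=observe();c=wcam(optics.capture("wrist"),s);f=c["frame"];v=cv2.cvtColor(f,cv2.COLOR_BGR2HSV).astype(int)
print(v[230,274],v[240,240],v[170,240])
m=((v[...,1]<150)&(v[...,2]>190)).astype(np.uint8)
print(rect(c,m,(235,150,310,280),.02))
E
python3 go.py 470 179 202 118.9
```

```text
[ 18 148 238] [ 16 174 195] [ 16 173 193]
(array([471.2, 176.7]), array([24.2, 88.6]), 28.63, [[439.29998779296875, 209.8000030517578], [481.79998779296875, 132.0], [503.0, 143.60000610351562], [460.6000061035156, 221.39999389648438]])
clock 3.27 tcp [471.1 174.  306.3] head 119.16 down [-0.001  0.    -1.   ] turn 0.0045 slide [  4.9   1.4 104.3] j7 -0.25 w 61.1 g 0.0 F [ 0.1 -0.7 -0.2]
```

```bash
python3 -m handwheel '{"slide":[[4,1.5,30],[0,0,35],[0,0,25],[0,0,10],[0,0,4],[0,0,0]],"turn":[0.006,0,0,0,0,0]}'
python3 -m handwheel '{"slide":[[0,0,0],[0,0,0],[0,0,0],[0,0,0],[0,0,0],[0,0,0]],"turn":[0,0,0,0,0,0]}' 1 15
python3 -m handwheel '{"slide":[[0,0,0],[0,0,-10],[0,0,-30],[0,0,-35],[0,0,-15],[0,0,0],[0,0,0]],"turn":[0,0,0,0,0,0,0]}'
python3 go.py 602 -42 300 86.3
python3 - <<'E'
from h import *
s=observe();c=wcam(optics.capture("wrist"),s);cv2.imwrite("pics/w2.png",c["frame"])
E
```

```text
clock: 3.77
tcp_pos: [0.4709, 0.1754, 0.2026]
tool_rot: [-0.0, 0.511, 0.859, -0.001]
contact_force: [0.7, -0.2, -0.0]
width: 0.0611
grasp_force: 0.0
clock: 4.27
tcp_pos: [0.4709, 0.1765, 0.2031]
tool_rot: [0.0, 0.511, 0.86, 0.0]
contact_force: [-0.6, 0.2, 3.1]
width: 0.0258
grasp_force: 15.0
clock: 4.85
tcp_pos: [0.471, 0.1763, 0.2937]
tool_rot: [0.001, 0.511, 0.86, 0.001]
contact_force: [0.3, -0.4, -1.0]
width: 0.0254
grasp_force: 15.0
clock 4.85 tcp [471.  176.3 293.7] head 118.57 down [ 0.002  0.001 -1.   ] turn 0.5632 slide [-209.4  144.8   -6.3] j7 -0.28 w 25.4 g 15.0 F [ 0.3 -0.4 -1. ]
```

View pics/w2.png

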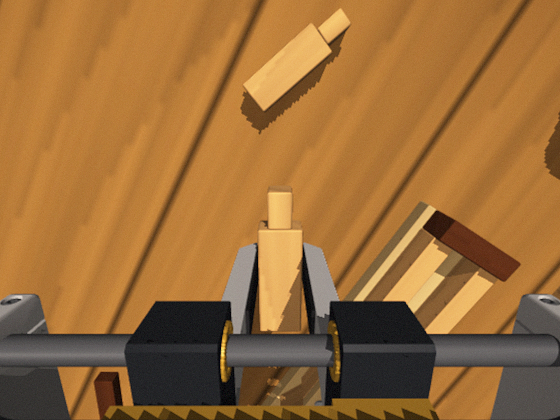

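The blank is held level, tenon ahead at (280,205), with opening 25.4 mm. Next I carry it over the apron and look at the jig.

```bash
python3 -m handwheel '{"slide":[[0,0,0],[0,0,0],[0,0,0],[0,0,0],[0,0,0],[-20,14,0],[-30,21,0],[-30,21,0],[-30,21,0],[-30,21,0]],"turn":[0.113,0.113,0.113,0.113,0.111,0,0,0,0,0]}'
python3 -m handwheel '{"slide":[[-30,21,0],[-25,17,0],[-14,8,0],[0,0,0],[0,0,0],[0,0,0]],"turn":[0,0,0,0,0,0]}'
python3 go.py 602 -43 300 86.3
python3 - <<'E'
from h import *
s=observe();c=wcam(optics.capture("wrist"),s);cv2.imwrite("pics/w3.png",c["frame"]);np.savez("w3.npz",R=c["R"],t=c["t"])
E
```

```text
clock: 5.73
tcp_pos: [0.5597, 0.029, 0.2909]
tool_rot: [-0.001, 0.729, 0.684, -0.001]
contact_force: [0.6, 1.0, -0.5]
width: 0.0258
grasp_force: 15.0
clock: 6.23
tcp_pos: [0.6001, -0.039, 0.2919]
tool_rot: [-0.001, 0.728, 0.685, -0.0]
contact_force: [-0.0, 0.8, -0.1]
width: 0.0258
grasp_force: 15.0
clock 6.23 tcp [600.1 -39.  291.9] head 86.48 down [-0.002  0.002 -1.   ] turn 0.0032 slide [-3.9  2.1 -8.1] j7 -0.25 w 25.8 g 15.0 F [-0.   0.8 -0.1]
```

View pics/w3.png

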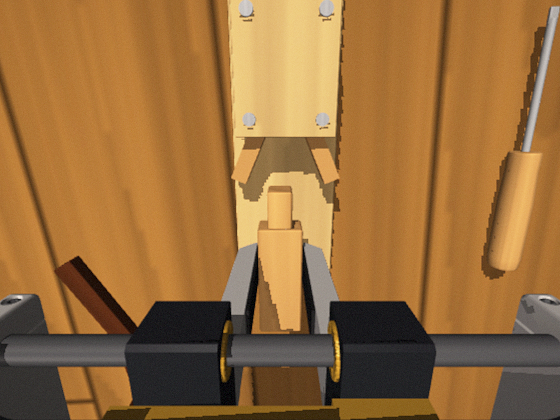

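The roof's entry corners are at (235,136) and (340,136), its screws at (250,120) and (322,120), the cheek ends at about (242,180) and (329,181), and the bed edges at (237,225) and (331,225).

Run:
```python
from h import *
s=observe();c=wcam(optics.capture("wrist"),s);z=np.load("w3.npz");c["R"],c["t"]=z["R"],z["t"]
f=cv2.imread("pics/w3.png");v=cv2.cvtColor(f,cv2.COLOR_BGR2HSV).astype(int)
for row,zz in((225,.018),(235,.018),(20,.053),(60,.053),(100,.053),(130,.053)):
    m=(v[row,:,1]<150)&(v[row,:,2]>195);m[:215]=0;m[350:]=0
    i=np.where(m)[0];a,b=onz(c,i[0]-.5,row,zz)*1e3,onz(c,i[-1]+.5,row,zz)*1e3
    print(row,i[0],i[-1],a.round(1),b.round(1),"mid",((a+b)/2).round(1),"w",round(np.linalg.norm(a-b),1))
for col in(255,287,315):
    g=v[120:150,col,2];print(col,"roof edge",120+np.argmin(np.diff(g)),(onz(c,col,120+np.argmin(np.diff(g))+.5,.053)*1e3).round(1))
a=[onz(c,u,w,.053)[:2]*1e3 for u,w in((250,120),(322,120),(246,8),(327,8))];print(np.round(a,1),((a[0]+a[1])/2).round(1),((a[2]+a[3])/2).round(1))
```

```text
225 237 331 [562.1 -41.6  18. ] [645.1 -46.6  18. ] mid [603.6 -44.1  18. ] w 83.2
235 237 330 [561.1 -50.9  18. ] [644.1 -55.9  18. ] mid [602.6 -53.4  18. ] w 83.1
20 228 340 [576.1 106.3  53. ] [647.2 101.9  53. ] mid [611.7 104.1  53. ] w 71.2
60 230 338 [574.9  83.3  53. ] [645.8  79.   53. ] mid [610.4  81.2  53. ] w 71.0
100 232 336 [573.6  58.8  53. ] [644.3  54.5  53. ] mid [609.   56.7  53. ] w 70.8
130 233 335 [572.3  39.3  53. ] [643.4  35.   53. ] mid [607.8  37.1  53. ] w 71.3
255 roof edge 136 [587.5  34.   53. ]
287 roof edge 136 [609.7  32.6  53. ]
315 roof edge 136 [629.1  31.5  53. ]
[[585.   45.2]
 [634.2  42.2]
 [588.4 112.1]
 [638.8 109. ]] [609.6  43.7] [613.6 110.6]
```

```bash
python3 go.py 603.4 -39.5 221.3 86.7
python3 -m handwheel '{"slide":[[0,3.3,20],[0,0,30],[0,0,12],[0,0,4],[0,0,0],[0,0,0]],"turn":[-0.003,0,0,0,0,0]}'; python3 go.py 603.4 -39.5 221.3 86.7
```

```text
clock 6.33 tcp [600.4 -38.8 292.5] head 86.53 down [-0.001  0.001 -1.   ] turn -0.0029 slide [-0.5  3.1 71.2] j7 -0.25 w 25.9 g 15.0 F [ 0.1 -0.2 -0.4]
clock: 6.83
tcp_pos: [0.6047, -0.0409, 0.2274]
tool_rot: [0.0, 0.728, 0.686, 0.0]
contact_force: [0.9, 0.5, -0.6]
width: 0.026
grasp_force: 15.0
clock 6.83 tcp [604.7 -40.9 227.4] head 86.55 down [ 0.001  0.    -1.   ] turn -0.0026 slide [ 1.3 -1.4  6.1] j7 -0.28 w 26.0 g 15.0 F [ 0.9  0.5 -0.6]
```

```bash
python3 -m handwheel '{"slide":[[1,-1,3],[0,0,2.5],[0,0,0],[0,0,0]],"turn":[-0.002,0,0,0]}'
python3 -m handwheel '{"slide":[[0,0,0],[0,0,0],[0,0,0],[0,0,0],[0,0,0]],"turn":[0,0,0,0,0]}' -0.3
python3 -m handwheel '{"slide":[[0,0,-10],[0,0,-30],[0,0,-40],[0,0,-30],[0,0,0]],"turn":[0,0,0,0,0]}'
python3 - <<'E'
from h import *
c=optics.capture("top");cv2.imwrite("pics/t2.png",cv2.resize(c["frame"][170:310,170:420],None,fx=3,fy=3,interpolation=2))
s=observe();c=wcam(optics.capture("wrist"),s);f=c["frame"];v=cv2.cvtColor(f,cv2.COLOR_BGR2HSV).astype(int);cv2.imwrite("pics/w4.png",f)
E
python3 go.py 603.4 -39.5 221.3 86.7
```

```text
clock: 7.17
tcp_pos: [0.6036, -0.0406, 0.2216]
tool_rot: [0.0, 0.728, 0.686, 0.0]
contact_force: [0.2, -0.9, -0.7]
width: 0.0257
grasp_force: 15.0
clock: 7.58
tcp_pos: [0.6035, -0.0405, 0.2212]
tool_rot: [0.0, 0.728, 0.686, 0.0]
contact_force: [0.1, -1.0, -0.2]
width: 0.0555
grasp_force: 0.0
clock: 8.0
tcp_pos: [0.6057, -0.0402, 0.3382]
tool_rot: [0.004, 0.728, 0.686, 0.004]
contact_force: [1.2, -0.0, -0.7]
width: 0.0609
grasp_force: 0.0
clock 8.10 tcp [603.8 -40.5 333.3] head 86.61 down [ 0.004 -0.    -1.   ] turn -0.0016 slide [  1.   -0.5 112. ] j7 -0.24 w 61.4 g 0.0 F [-0.4 -0.4 -0.7]
```

View pics/w4.png

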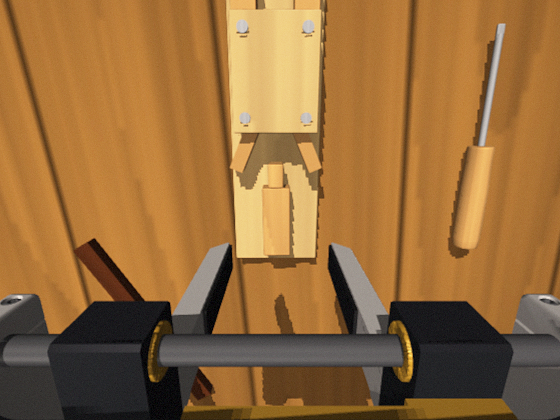

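The blank lies centred on the bed at (276,215), its tenon just inside the mouth. Next I go over to the stick.

```bash
python3 -m handwheel '{"slide":[[0,0,0],[0,0,0],[0,0,0],[0,0,0],[0,0,0],[-17,-33,0],[-17,-34,0],[-18,-34,0],[-18,-34,0],[-18,-34,0]],"turn":[-0.104,-0.104,-0.104,-0.105,-0.105,0,0,0,0,0]}'
python3 -m handwheel '{"slide":[[-17,-33,0],[0,0,0],[0,0,0],[0,0,0]],"turn":[0,0,0,0]}'
python3 - <<'E'
from h import *
s=observe();c=wcam(optics.capture("wrist"),s);f=c["frame"];cv2.imwrite("pics/w5.png",f);np.savez("w5.npz",R=c["R"],t=c["t"])
E
python3 go.py 468.5 -224.5 252 116.5
```

```text
clock: 8.93
tcp_pos: [0.4897, -0.1957, 0.3299]
tool_rot: [-0.001, 0.526, 0.851, -0.0]
contact_force: [1.0, 0.1, -0.2]
width: 0.0612
grasp_force: 0.0
clock: 9.27
tcp_pos: [0.4697, -0.2242, 0.3305]
tool_rot: [-0.001, 0.526, 0.85, 0.0]
contact_force: [0.1, 0.0, -0.5]
width: 0.0613
grasp_force: 0.0
clock 9.32 tcp [ 470.2 -223.4  330.7] head 116.63 down [-0.     0.001 -1.   ] turn 0.0022 slide [-0.2 -2.  78.7] j7 0.50 w 61.0 g 0.0 F [-0.3  0.4  0. ]
```

View pics/w5.png

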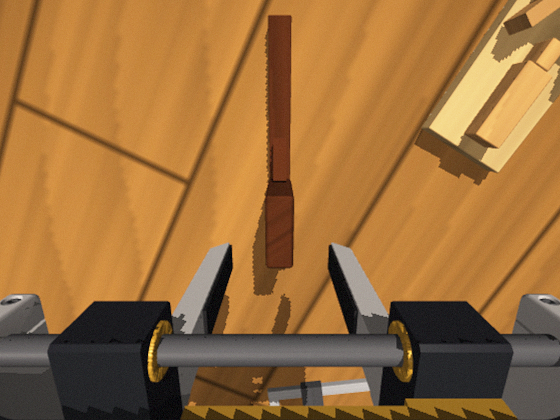

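The stick lies straight up the picture: tip edge at (268–291,16), handle top at (266–293,195–268), between the fingers.

Run:
```python
from h import *
s=observe();c=wcam(optics.capture("wrist"),s);z=np.load("w5.npz");c["R"],c["t"]=z["R"],z["t"]
P=lambda u,v,z:(onz(c,u,v,z)*1e3).round(1)
a,b=P(268,16,.014),P(291.5,16,.014);d,e=P(266,268,.09),P(293.5,268,.09);g,h=P(266,195,.09),P(293.5,195,.09)
print("tip",a,b,np.linalg.norm(a-b));print("rear",d,e,np.linalg.norm(d-e));print("front",g,h,np.linalg.norm(g-h),"len",np.linalg.norm((g+h-d-e)/2))
o=(d+e+g+h)/4;t=(a+b)/2;w=t-o;print("origin",o,"tip-o",np.hypot(*w[:2]),"head",np.degrees(np.arctan2(w[1],w[0])))
```

```text
tip [386.1 -78.3  14. ] [404.  -69.3  14. ] 20.035218990567564
rear [ 473.6 -255.6   90. ] [ 493.2 -245.9   90. ] 21.868927728629004
front [ 447.7 -202.1   90. ] [ 465.9 -193.    90. ] 20.348218595248074 len 59.47940820149442
origin [ 470.1  -224.15   90.  ] tip-o 168.0405457025179 head 116.52693023824986
```

```bash
python3 -m handwheel '{"slide":[[-1,0,30],[0,0,30],[0,0,17],[0,0,8],[0,0,0],[0,0,0]],"turn":[0.002,0,0,0,0,0]}'
python3 -m handwheel '{"slide":[[0,0,0],[0,0,0],[0,0,0],[0,0,0],[0,0,0],[0,0,0],[0,0,0]],"turn":[0,0,0,0,0,0,0]}' 1 45
python3 go.py 470 -224 244 116.5
```

```text
clock: 9.87
tcp_pos: [0.4709, -0.2246, 0.2464]
tool_rot: [0.0, 0.526, 0.85, 0.0]
contact_force: [0.1, -0.6, 0.3]
width: 0.0612
grasp_force: 0.0
clock: 10.45
tcp_pos: [0.4701, -0.2256, 0.2464]
tool_rot: [0.0, 0.527, 0.85, -0.0]
contact_force: [-1.0, 0.1, 2.6]
width: 0.0215
grasp_force: 45.0
clock 10.45 tcp [ 470.1 -225.6  246.4] head 116.40 down [ 0. -0. -1.] turn -0.0018 slide [1.5 0.7 2.4] j7 0.42 w 21.5 g 45.0 F [-1.   0.1  2.6]
```

```bash
python3 -m handwheel '{"slide":[[0,0,-5],[0,0,-15],[0,0,-15],[0,0,-10],[0,0,0],[0,0,0],[0,0,0],[0,0,0],[-13,30,0],[-14,31,0]],"turn":[0,0,0,0.085,0.09,0.115,0.115,0.113,0,0]}'
python3 -m handwheel '{"slide":[[-14,31,0],[-13,30,0],[0,0,10],[0,0,0],[0,0,0],[0,0,0]],"turn":[0,0,0,0,0,0]}'
python3 go.py 589 -286.8 268.5 86.7
python3 - <<'E'
from h import *
s=observe();c=wcam(optics.capture("wrist"),s);f=c["frame"];np.savez("w6.npz",R=c["R"],t=c["t"])
d=optics.capture("side")["frame"];a=cv2.resize(d[165:300,220:370],(600,540));o=np.hstack([cv2.resize(f[:260,180:420],(240*2,520))[:520,80:400],np.zeros((520,5,3),np.uint8),cv2.resize(d[165:300,230:345],(443,520))])
print(o.shape);cv2.imwrite("pics/w6.png",o);cv2.imwrite("pics/w6f.png",f)
E
```

```text
clock: 11.28
tcp_pos: [0.5288, -0.2553, 0.2915]
tool_rot: [-0.001, 0.727, 0.687, -0.001]
contact_force: [0.9, 0.1, -0.3]
width: 0.0218
grasp_force: 45.0
clock: 11.78
tcp_pos: [0.5878, -0.2858, 0.281]
tool_rot: [-0.001, 0.727, 0.687, -0.0]
contact_force: [-0.8, 0.1, -1.3]
width: 0.0219
grasp_force: 45.0
clock 11.78 tcp [ 587.8 -285.8  281. ] head 86.76 down [-0.002  0.001 -1.   ] turn 0.0010 slide [-0.9  1.3 12.5] j7 0.14 w 21.9 g 45.0 F [-0.8  0.1 -1.3]
(520, 768, 3)
```

View pics/w6.png

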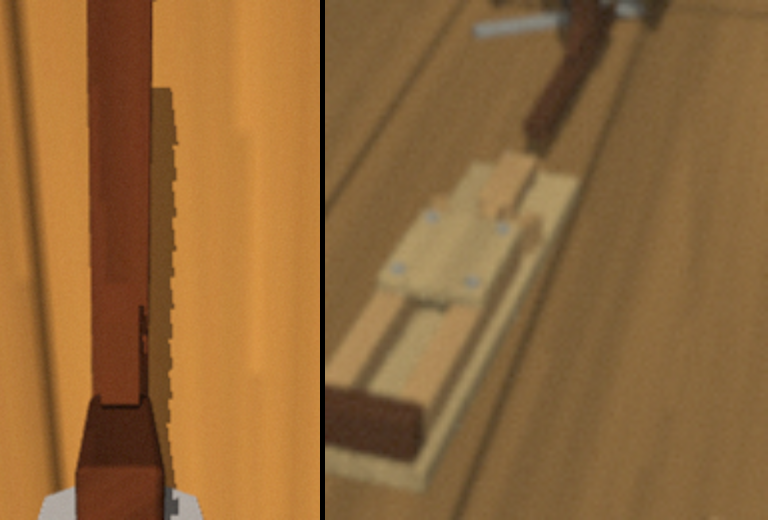

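The stick is held over the approach, in line with the blank; in the side crop the tip at (540,140) stands just behind the blank's tail at (520,160). I'll check droop and sideways offset numerically.

Run:
```python
from h import *
s=observe();p=s["tcp_pos"]*1e3;print(p.round(1))
c=optics.capture("side");v=cv2.cvtColor(c["frame"],cv2.COLOR_BGR2HSV).astype(int)
m=((v[...,2]<95)&(v[...,0]<14)|(v[...,2]<60)).astype(np.uint8)
for r in range(193,208):
    i=np.where(m[r,270:305])[0]; print(r,(i+270).min() if len(i) else None,(i+270).max() if len(i) else None,end="; ")
a=np.radians(86.76);x=np.array([np.cos(a),np.sin(a)]);y=np.array([-x[1],x[0]]);o=p[:2];sole=p[2]-246.4
print()
for z in(0,14):
  for l in(-10,10): 
    q=o+170*x+l*y;print("pred tip corner",z,l,proj(c,np.r_[q,sole+z]/1e3).round(1))
t=optics.capture("top");v=cv2.cvtColor(t["frame"],cv2.COLOR_BGR2HSV).astype(int)
m=((v[...,2]<150)&(v[...,0]<14)).astype(np.uint8)
z=(sole+14)/1e3
for l in(-10,10):print("top pred",proj(t,np.r_[o+170*x+l*y,z*1e3]/1e3).round(1),proj(t,np.r_[o+80*x+l*y,z*1e3]/1e3).round(1))
for cl in(326,330,340,350,355):
    i=np.where(m[195:240,cl])[0]+195;print(cl,i.min() if len(i) else None,i.max() if len(i) else None,end="; ")
rr=np.where(m[205:212,300:370].any(0))[0]+300;print("cols",rr.min())
```

```text
[ 588.2 -286.   281.6]
193 284 292; 194 283 289; 195 284 289; 196 284 288; 197 283 288; 198 282 287; 199 284 287; 200 284 286; 201 None None; 202 None None; 203 None None; 204 None None; 205 None None; 206 None None; 207 None None; 
pred tip corner 0 -10 [281.  199.6]
pred tip corner 0 10 [287.5 200.6]
pred tip corner 14 -10 [281.1 195.4]
pred tip corner 14 10 [287.6 196.4]
top pred [328.4 204.5] [364.3 206.7]
top pred [328.  212.5] [364.  214.6]
326 None None; 330 206 212; 340 206 213; 350 207 213; 355 207 213; cols 328
```

```bash
python3 -m handwheel '{"slide":[[0,1.3,8],[0,0,5],[0,0,0],[0,0,0],[8,0,0],[10,0,0],[8,0,0],[4,0,0],[4,0,0],[4,0,0]],"turn":[0.001,0,0,0,0,0,0,0,0,0]}'
python3 go.py 604 -32.2 268.5 86.7
python3 -m handwheel '{"slide":[[4,0,0],[7,0,0],[10,0,0],[10,0,0],[10,0,0],[10,0,0],[10,0,0],[8,0,0],[5,0,0],[0,0,0]],"turn":[0,0,0,0,0,0,0,0,0,0]}'
python3 go.py 604 -32.2 268.5 86.7
```

```text
clock: 12.82
tcp_pos: [0.5925, -0.248, 0.2684]
tool_rot: [0.0, 0.727, 0.687, -0.0]
contact_force: [0.1, -0.1, -1.5]
width: 0.0224
grasp_force: 45.0
clock 12.82 tcp [ 592.5 -248.   268.4] head 86.71 down [ 0. -0. -1.] turn 0.0001 slide [ 2.161e+02 -9.000e-01 -1.000e-01] j7 0.08 w 22.4 g 45.0 F [ 0.1 -0.1 -1.5]
clock: 13.65
tcp_pos: [0.5969, -0.1728, 0.2683]
tool_rot: [-0.0, 0.727, 0.687, 0.0]
contact_force: [-1.5, -0.1, -1.0]
width: 0.022
grasp_force: 45.0
clock 13.65 tcp [ 596.9 -172.8  268.3] head 86.80 down [ 0.     0.001 -1.   ] turn 0.0017 slide [140.8  -1.   -0.2] j7 -0.03 w 22.0 g 45.0 F [-1.5 -0.1 -1. ]
```

```bash
python3 -m handwheel '{"slide":[[5,-0.5,0],[8,0,0],[10,0,0],[10,0,0],[10,0,0],[10,0,0],[10,0,0],[8,0,0],[5,0,0],[0,0,0]],"turn":[0.001,0,0,0,0,0,0,0,0,0]}'
python3 go.py 604 -32.2 268.5 86.7
python3 - <<'E'
from h import *
t=optics.capture("top");f=t["frame"];v=cv2.cvtColor(f,cv2.COLOR_BGR2HSV).astype(int);cv2.imwrite("pics/t7.png",f)
print(v[202,190:236].tolist())
E
```

```text
clock: 14.48
tcp_pos: [0.6008, -0.0969, 0.2683]
tool_rot: [-0.0, 0.727, 0.687, 0.0]
contact_force: [1.0, -0.2, -1.8]
width: 0.0217
grasp_force: 45.0
clock 14.48 tcp [600.8 -96.9 268.3] head 86.74 down [ 0.     0.001 -1.   ] turn 0.0008 slide [64.8 -0.6 -0.2] j7 -0.15 w 21.7 g 45.0 F [ 1.  -0.2 -1.8]
[[15, 171, 136], [16, 165, 128], [16, 151, 144], [17, 143, 168], [17, 139, 180], [17, 139, 182], [18, 139, 182], [17, 137, 182], [17, 137, 182], [17, 137, 183], [17, 137, 182], [18, 139, 182], [17, 135, 192], [18, 134, 221], [21, 125, 239], [22, 122, 245], [22, 120, 246], [22, 120, 246], [22, 120, 245], [22, 121, 246], [22, 119, 246], [22, 120, 246], [22, 119, 246], [22, 120, 245], [22, 119, 246], [22, 120, 246], [22, 125, 248], [21, 132, 249], [21, 136, 249], [20, 137, 249], [20, 137, 249], [20, 137, 248], [20, 139, 248], [20, 140, 246], [18, 146, 237], [18, 144, 241], [19, 140, 246], [20, 139, 247], [20, 138, 247], [20, 139, 247], [20, 139, 247], [20, 135, 247], [21, 126, 248], [22, 117, 248], [23, 114, 248], [23, 114, 248]]
```

```bash
python3 -m handwheel '{"slide":[[5,0,0],[8,0,0],[10,0,0],[10,0,0],[10,0,0],[7,0,0],[5,0,0],[3,0,0],[2,0,0],[0,0,0]],"turn":[0,0,0,0,0,0,0,0,0,0]}'
python3 -m handwheel '{"slide":[[1,0,0],[1,0,0],[1,0,0]],"turn":[0,0,0]}'
python3 -m handwheel '{"slide":[[1,0,0],[0.5,0,0],[0,0,0]],"turn":[0,0,0]}'
python3 go.py 604 -32.2 268.5 86.7
python3 - <<'E'
from h import *
t=optics.capture("top");f=t["frame"];v=cv2.cvtColor(f,cv2.COLOR_BGR2HSV).astype(int)
print(v[202,186:230].tolist())
E
```

```text
clock: 15.37
tcp_pos: [0.6042, -0.0385, 0.2682]
tool_rot: [0.0, 0.728, 0.686, 0.0]
contact_force: [0.3, 0.1, -1.7]
width: 0.022
grasp_force: 45.0
clock: 15.62
tcp_pos: [0.6043, -0.0364, 0.2682]
tool_rot: [0.0, 0.728, 0.686, -0.0]
contact_force: [-0.0, -0.7, -2.1]
width: 0.0216
grasp_force: 45.0
clock: 15.87
tcp_pos: [0.6044, -0.0343, 0.2682]
tool_rot: [-0.0, 0.728, 0.686, 0.0]
contact_force: [-0.0, 0.3, -1.1]
width: 0.0217
grasp_force: 45.0
clock 15.87 tcp [604.4 -34.3 268.2] head 86.62 down [ 0.  0. -1.] turn -0.0014 slide [ 2.1 -0.5 -0.3] j7 -0.25 w 21.7 g 45.0 F [-0.   0.3 -1.1]
[[14, 173, 156], [14, 173, 155], [14, 174, 154], [14, 172, 151], [15, 170, 138], [15, 160, 140], [16, 156, 167], [16, 153, 183], [16, 152, 203], [18, 148, 235], [20, 140, 246], [20, 140, 248], [20, 138, 248], [20, 139, 247], [19, 144, 241], [19, 144, 242], [19, 142, 246], [19, 141, 246], [19, 141, 246], [19, 141, 246], [20, 141, 246], [20, 141, 246], [19, 141, 246], [19, 142, 246], [19, 141, 246], [19, 142, 246], [19, 141, 246], [19, 141, 245], [19, 141, 246], [19, 142, 245], [19, 142, 245], [19, 143, 245], [19, 143, 245], [19, 143, 245], [19, 142, 244], [19, 142, 245], [19, 142, 244], [19, 141, 244], [19, 142, 244], [19, 141, 244], [18, 146, 240], [16, 156, 206], [14, 165, 161], [13, 172, 147]]
```

No contact force at the stop yet, so I creep on and watch it.

```bash
for i in 1; do
python3 -m handwheel '{"slide":[[0.7,0,0],[0.7,0,0],[0,0,0]],"turn":[0,0,0]}' | grep -E "tcp_pos|contact"
python3 -m handwheel '{"slide":[[0.7,0,0],[0.7,0,0],[0,0,0]],"turn":[0,0,0]}'| grep -E "tcp_pos|contact"
python3 -m handwheel '{"slide":[[0.7,0,0],[0.5,0,0],[0,0,0]],"turn":[0,0,0]}'| grep -E "tcp_pos|contact"; done
```

```text
tcp_pos: [0.6045, -0.0334, 0.2682]
contact_force: [-0.4, -1.2, -0.9]
tcp_pos: [0.6045, -0.0329, 0.2684]
contact_force: [-1.1, -5.7, 1.6]
tcp_pos: [0.6046, -0.0326, 0.2685]
contact_force: [-0.8, -6.8, 2.8]
```

The contact force reached 6.8 N at y −32.6 (−32.2 was predicted), so the tenon is on the stop. Now I draw the stick out.

```bash
python3 -m handwheel '{"slide":[[-2,0,0],[-5,0,0],[-10,0,0],[-20,0,0],[-30,0,0],[-30,0,0],[-30,0,0],[-30,0,0],[-30,0,0],[-30,0,0]],"turn":[0,0,0,0,0,0,0,0,0,0]}'
python3 -m handwheel '{"slide":[[-30,0,0],[-20,0,0],[0,-20,0],[0,-30,0],[0,-30,0],[0,-15,0],[0,0,0],[0,0,0],[0,0,10],[0,0,0]],"turn":[0,0,0,0,0,0,0,0,0,0]}'
python3 go.py 490 -300 246.6 86.7
python3 - <<'E'
from h import *
t=optics.capture("top")["frame"];s=optics.capture("side")["frame"]
cv2.imwrite("pics/t9.png",np.hstack([cv2.resize(t[180:230,170:330],(800,250))[:, :400],cv2.resize(s[190:300,210:310],(400,440))[:250]]))
v=cv2.cvtColor(t,cv2.COLOR_BGR2HSV).astype(int);print(v[202,186:230,2].tolist())
E
```

```text
clock: 17.5
tcp_pos: [0.5915, -0.2485, 0.268]
tool_rot: [-0.0, 0.728, 0.686, 0.0]
contact_force: [0.2, -0.1, -1.7]
width: 0.0218
grasp_force: 45.0
clock: 18.33
tcp_pos: [0.4951, -0.2909, 0.2568]
tool_rot: [-0.0, 0.727, 0.686, 0.0]
contact_force: [-0.2, -0.1, -0.6]
width: 0.0216
grasp_force: 45.0
clock 18.33 tcp [ 495.1 -290.9  256.8] head 86.68 down [ 0.     0.001 -1.   ] turn -0.0004 slide [-9.4 -4.5 10.2] j7 0.17 w 21.6 g 45.0 F [-0.2 -0.1 -0.6]
[148, 147, 148, 144, 135, 146, 166, 177, 195, 229, 242, 244, 242, 237, 238, 242, 243, 242, 242, 242, 242, 242, 242, 241, 242, 241, 241, 241, 241, 240, 241, 240, 240, 240, 240, 240, 240, 239, 239, 238, 227, 191, 169, 170]
```

Run:
```python
from h import *
c=optics.capture("top");t=c["frame"];d=optics.capture("side");s=d["frame"]
O=np.array([607.6,32.7]);x=np.array([.0579,.9983]);y=np.array([-.9983,.0579])
J=lambda a,b,z:np.r_[O+a*x+b*y,z]/1e3
for n,a,b,z in(("tail",105,0,38),("nose",195,0,38),("stoptop",195,0,50),("roofend",90,0,53),("stop foot",195,0,18)):print(n,"top",proj(c,J(a,b,z)).round(1),"side",proj(d,J(a,b,z)).round(1))
v=cv2.cvtColor(t,cv2.COLOR_BGR2HSV).astype(int)
for r in(199,202,205):print(r,v[r,184:200].tolist(),v[r,222:234,2].tolist())
cv2.imwrite("pics/t10.png",np.vstack([cv2.resize(t[183:223,176:276],(700,280),interpolation=2),cv2.resize(s[215:290,215:390],(700,300),interpolation=2)]))
```

```text
tail top [227.1 202.3] side [255.  247.2]
nose top [191.5 200.1] side [241.4 269.7]
stoptop top [190.6 199.4] side [241.1 265.5]
roofend top [232.5 201.9] side [256.9 238.7]
stop foot top [192.9 201.3] side [241.7 276.8]
199 [[14, 175, 149], [14, 174, 148], [14, 173, 147], [14, 172, 147], [14, 172, 147], [14, 172, 145], [14, 171, 133], [15, 162, 135], [16, 155, 155], [16, 149, 171], [17, 142, 190], [17, 145, 220], [18, 145, 228], [17, 148, 227], [17, 148, 225], [17, 148, 225]] [235, 234, 234, 234, 229, 195, 167, 167, 168, 173, 200, 235]
202 [[14, 175, 150], [14, 175, 149], [14, 175, 149], [14, 172, 147], [14, 172, 148], [14, 172, 144], [15, 167, 136], [16, 158, 145], [16, 155, 166], [16, 153, 177], [17, 153, 195], [17, 148, 229], [19, 143, 242], [19, 142, 244], [19, 143, 242], [18, 145, 236]] [240, 239, 240, 238, 227, 191, 168, 170, 173, 185, 220, 239]
205 [[14, 174, 148], [14, 173, 146], [14, 174, 145], [14, 175, 147], [14, 171, 146], [14, 169, 140], [15, 169, 130], [16, 163, 130], [16, 151, 147], [17, 145, 172], [17, 143, 187], [17, 141, 190], [17, 142, 190], [17, 144, 190], [17, 144, 190], [17, 146, 201]] [245, 245, 246, 242, 220, 178, 167, 172, 174, 187, 222, 237]
```

View pics/t10.png

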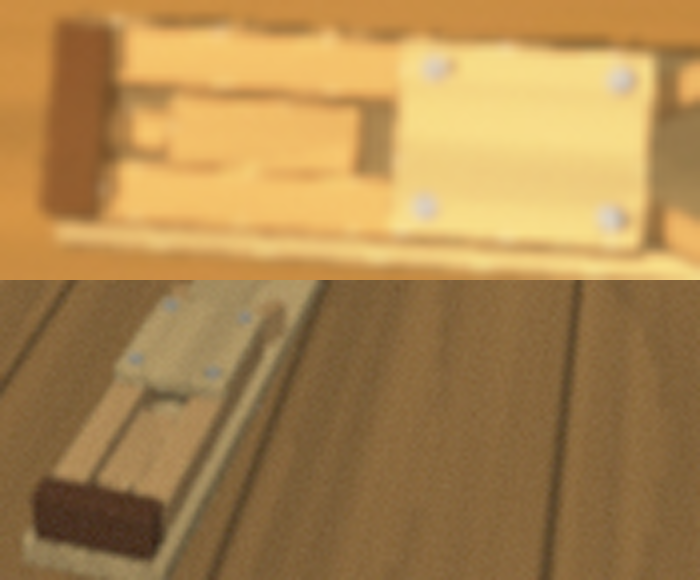

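The blank sits in the pocket with its tail edge at column 227.4 (227.1 predicted) and its tenon step at 199.6 (200.2 predicted), so it is fully seated. Now I set the stick down.

```bash
python3 -m handwheel '{"slide":[[0,0,5],[0,0,3],[0,0,1.5],[0,0,0.5],[0,0,0],[0,0,0]],"turn":[0,0,0,0,0,0]}'
python3 -m handwheel '{"slide":[[0,0,0],[0,0,0],[0,0,0],[0,0,0],[0,0,0],[0,0,0]],"turn":[0,0,0,0,0,0]}' -0.4
python3 -m handwheel '{"slide":[[0,0,-10],[0,0,-25],[0,0,-35],[0,0,-35],[0,0,-20],[0,0,0],[0,0,0],[0,0,0]],"turn":[0,0,0,0,0,0,0,0]}'
python3 - <<'E'
from h import *
s=observe();c=wcam(optics.capture("wrist"),s);v=cv2.cvtColor(c["frame"],cv2.COLOR_BGR2HSV).astype(int)
m=((v[...,2]<150)&(v[...,0]<14)&(v[...,1]>140)).astype(np.uint8)
print("bar",rect(c,m,(240,0,320,185),.014));t=optics.capture("top");v=cv2.cvtColor(t["frame"],cv2.COLOR_BGR2HSV).astype(int)
print(v[202,222:234,2].tolist());print(rect(t,((v[...,2]<150)&(v[...,0]<14)).astype(np.uint8),(320,225,372,270),.014),s["width"])
E
```

```text
clock: 19.03
tcp_pos: [0.4941, -0.2913, 0.2482]
tool_rot: [0.0, 0.728, 0.686, 0.0]
contact_force: [0.0, -0.8, -0.9]
width: 0.0217
grasp_force: 45.0
clock: 19.53
tcp_pos: [0.4941, -0.2913, 0.2483]
tool_rot: [0.0, 0.728, 0.686, 0.0]
contact_force: [-0.2, -0.2, 0.2]
width: 0.0585
grasp_force: 0.0
clock: 20.2
tcp_pos: [0.4935, -0.2912, 0.3728]
tool_rot: [-0.0, 0.728, 0.686, -0.0]
contact_force: [-0.3, 1.0, -0.1]
width: 0.0657
grasp_force: 0.0
bar (array([ 501.3, -199.1]), array([156.3,  25.8]), 86.65, [[483.8999938964844, -276.3999938964844], [509.70001220703125, -277.8999938964844], [518.7999877929688, -121.80000305175781], [493.0, -120.30000305175781]])
[240, 240, 240, 238, 228, 191, 169, 171, 174, 184, 221, 240]
(array([ 501.2, -175.1]), array([107.9,  17.6]), 86.28, [[489.0, -228.3000030517578], [506.5, -229.5], [513.5, -121.80000305175781], [496.0, -120.5999984741211]]) 0.06565366060824757
```

```bash
python3 -c "
from station import order
print(order.close_job())"
```

```text
the job is handed in; nothing more can be done
None
```

The job is handed in, at about 20 s on the robot's clock: the blank was pushed through until its tenon met the end stop (6.8 N contact), and the stick was drawn out and released on the bench, clear of the jig, where top and wrist measurements put it standing; no verdict came back.

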